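Make up the developing and cleaning kits at the mask wet bench

TASK

Make up the two kits for the next mask plates: put the tall beaker, the dipping basket and the brown bottle in the long three-compartment carrier (developing), and the small beaker and the white jar in the short two-compartment carrier (cleaning), one thing to a compartment. Set each thing down upright on the carrier's floor without dropping it or tipping it over, and leave the Petri dish, the vial and the mask case where they are.

Things in the scene. Friction and masses are not known exactly. Their poses are not given: they have to be found in the camera images.
- tall_beaker: Tall clear glass beaker, open at the top: a straight cylinder 54 mm in outer diameter, 100 mm high, wall 3 mm, about 0.11 kg. Stands upright. Origin: centre of its underside; z up. Larger of the two beakers. It belongs to the developing kit.
- small_beaker: Small clear glass beaker, open at the top: a straight cylinder 44 mm in outer diameter, 62 mm high, wall 3 mm, about 0.05 kg. Stands upright. Origin: centre of its underside; z up. It belongs to the cleaning kit.
- dipper: White dipping basket: a round perforated cup 52 mm in diameter and 28 mm high, open above, with a plain round upright stem 12 mm in diameter on its axis that rises to 110 mm above the underside (hold it by the stem); about 0.10 kg. Origin: centre of its underside; z up. It belongs to the developing kit.
- bottle: Brown glass reagent bottle with a black screw cap: body 50 mm in diameter and 50 mm high, a sloping shoulder up to 63 mm, neck 26 mm in diameter, cap 32 mm in diameter from 70 to 95 mm above the underside (the top); about 0.19 kg. Origin: centre of its underside; z up. It belongs to the developing kit.
- jar: Squat white plastic jar with a ribbed screw lid of the same white: body 53 mm in diameter up to 42 mm, lid 56 mm in diameter from 42 to 62 mm above the underside (the top); about 0.12 kg. Origin: centre of its underside; z up. It belongs to the cleaning kit.
- carrier3: Longer blue plastic carrier: fixed low tray 244 by 84 mm with three compartments in a row, 76 by 76 mm inside. Floor 5 mm thick; walls and partitions 4 mm thick, tops 25 mm above the bench; a lug sticking out 13 mm at each end, no higher. Origin: centre of its underside, on the bench. x runs along the row, z up: compartment centres at x = -80, 0 and +80 mm, y = 0.
- carrier2: Shorter blue plastic carrier: fixed low tray 164 by 84 mm with two compartments in a row, 76 by 76 mm inside. Floor 5 mm thick; walls and partitions 4 mm thick, tops 25 mm above the bench; a lug sticking out 13 mm at each end, no higher. Origin: centre of its underside, on the bench. x runs along the row, z up: compartment centres at x = -40 and +40 mm, y = 0.
- petri: Covered glass Petri dish, 62 mm in diameter and 19 mm high with its lid, standing among the stock; belongs to neither kit and stays where it is. Origin: centre of its underside.
- vial: Little clear glass sample vial with a white cap, 28 mm in diameter, 53 mm high, standing among the stock; belongs to neither kit and stays where it is. Origin: centre of its underside.
- mask: Photomask in its flat square case, 66 by 66 mm and 13 mm high, lying among the stock, a dark plate with four light windows on top; belongs to neither kit and stays where it is. Origin: centre of its underside. The other equipment is fixed: over 0.72 m ahead of the robot, over 0.45 m to a side, or low (20 mm) and under 0.36 m ahead.
Not all that is in view belongs to the job. Leave any purple look-alike of the jar alone.

How it is judged:
At the end, for the whole second after the job is handed in: Tall beaker, dipping basket and bottle each in their own compartment of the long carrier, small beaker and jar each in one of the short carrier: within 20 mm of its centre each way, underside within 4 mm of the floor, leaning under 0.1 rad, let go and at rest ((x of tall_beaker in the frame of carrier3 between -0.1 and -0.06 m or x of tall_beaker in the frame of carrier3 between -0.02 and 0.02 m or x of tall_beaker in the frame of carrier3 between 0.06 and 0.1 m) and y of tall_beaker in the frame of carrier3 between -0.02 and 0.02 m and z of tall_beaker in the frame of carrier3 between 0.001 and 0.009 m and angle between each of tall_beaker, dipper, bottle, small_beaker, jar's own z axis and vertical below 0.1 rad and linear speed of each of tall_beaker, dipper, bottle, small_beaker, jar below 0.02 m/s and angular speed of each of tall_beaker, dipper, bottle, small_beaker, jar below 0.2 rad/s and (x of dipper in the frame of carrier3 between -0.1 and -0.06 m or x of dipper in the frame of carrier3 between -0.02 and 0.02 m or x of dipper in the frame of carrier3 between 0.06 and 0.1 m) and y of dipper in the frame of carrier3 between -0.02 and 0.02 m and z of dipper in the frame of carrier3 between 0.001 and 0.009 m and (x of bottle in the frame of carrier3 between -0.1 and -0.06 m or x of bottle in the frame of carrier3 between -0.02 and 0.02 m or x of bottle in the frame of carrier3 between 0.06 and 0.1 m) and y of bottle in the frame of carrier3 between -0.02 and 0.02 m and z of bottle in the frame of carrier3 between 0.001 and 0.009 m and (x of small_beaker in the frame of carrier2 between -0.06 and -0.02 m or x of small_beaker in the frame of carrier2 between 0.02 and 0.06 m) and y of small_beaker in the frame of carrier2 between -0.02 and 0.02 m and z of small_beaker in the frame of carrier2 between 0.001 and 0.009 m and (x of jar in the frame of carrier2 between -0.06 and -0.02 m or x of jar in the frame of carrier2 between 0.02 and 0.06 m) and y of jar in the frame of carrier2 between -0.02 and 0.02 m and z of jar in the frame of carrier2 between 0.001 and 0.009 m); the robot touches nothing.
It fails at once if a thing of the kits tips over (leans more than about 35 degrees) (angle between any of tall_beaker, dipper, bottle, small_beaker, jar's own z axis and vertical above 0.6 rad).
It fails at once if a thing of the kits is dropped (falls freely from more than about 16 mm above a carrier's floor) ((height (world z) of tall_beaker above 0.018 m and linear speed of tall_beaker above 0.25 m/s and contact force between tall_beaker and anything else below 0.01 N) or (height (world z) of dipper above 0.018 m and linear speed of dipper above 0.25 m/s and contact force between dipper and anything else below 0.01 N) or (height (world z) of bottle above 0.018 m and linear speed of bottle above 0.25 m/s and contact force between bottle and anything else below 0.01 N) or (height (world z) of small_beaker above 0.018 m and linear speed of small_beaker above 0.25 m/s and contact force between small_beaker and anything else below 0.01 N) or (height (world z) of jar above 0.018 m and linear speed of jar above 0.25 m/s and contact force between jar and anything else below 0.01 N)).
It fails at once if the Petri dish, the vial or the mask case is shifted by more than 20 mm or tipped (distance of any of petri, vial, mask from where it was at the start of the episode above 0.02 m or angle between any of petri, vial, mask's own z axis and vertical above 0.4 rad).
It also fails if it takes over 120 s, if anything falls off the work surface, if the arm or the gripper's body presses on something with over 40 N, if the wrist force passes 120 N, or if a joint passes its speed limit or range.

ROBOT

A 6-joint arm with a two-finger parallel gripper is mounted at the origin on the work surface. World frame = base frame: x ahead of the robot, y to its left, z up, the work surface at z = 0. Lengths are in m, angles in rad, forces in N, time in s.
With the tool pointing down it reaches from about 0.275 to 0.775 m from the base axis. Payload 14.6 kg.
Tool frame: the origin (TCP) lies at the very end of the fingers, on their centre line; the grasp point (between the pads) lies 19 mm behind it (r.grip_point_offset is the distance from the TCP to the grasp point, in m); z points along the fingers, y is the direction in which the jaws open and shut (so a half turn about z gives the same grasp; the last joint's range is limited). The gripper opens to 85 mm and grips with 20 to 120 N. Pads are 22 mm wide; open, the fingers measure 114 mm over their backs; the gripper's body (76 mm by 85 mm) begins 54 mm behind the grasp point. The pads swing forward as they close: fully open they stand 13 mm farther back than shut.
Start: joints at [-1.404, 0.263, -0.048, 1.259, 0, 1.415], TCP at [0.166, -0.498, 0.231] pointing down, gripper open.
Joint ranges: [-2.65, 2.65], [-0.89, 1.7], [-1.18, 1.37], [-2.13, 2.11], [-1.35, 1.29], [-3.14, 3.14]. Speed limits (rad/s): [1.89, 1.89, 2.57, 2.79, 3.14, 3.14].

INTERFACE

Orientations are given as a unit quaternion [x, y, z, w].
In Python, from rig import r gives the robot as it stands.
- The arm moves only by the shell command python3 -m creep 'ROWS' [FORCE]. ROWS is a JSON object of lists of equal length, an entry for each row: "twist": the turn, a rotation vector about the tool's x, y, z in degrees, a list of three; "translation": the shift along the tool's x, y, z in mm, a list of three; "jaw": the finger opening in mm, from 0 to 85.4. A call has 1 to 10 rows; each row is the pose to reach, as a shift and turn from the pose commanded when the call began, along the tool's axes at that moment; what a row does not reach only later rows make up. A row lasts 1/8 s, in which the tool goes at most 62.5 mm and 10.7 degrees, less where a joint would pass 70% of its speed; a pose out of reach is approached as far as the arm can. A call with a gripper value outside its range is refused whole. The fingers move at their own pace and stop on an object; FORCE is the grip in N (left out, the last holds). Time passes only in rows, so rows that repeat a pose let the fingers close. It gives the time, the measured TCP pose, the force and the opening at its end, in the units of the state.
- r.state(): the state, without advancing time (a new reading comes with each control period).
- r.get_image(name): name is "scene" or "side" or "wrist"; returns (picture, depth): 384x512x3 uint8, blue, green, red; 384x512 float32, m along the optical axis (not along the pixel's ray), 0 where there is no reading.
- r.camera_model(name): a dict with "mtx" (3x3 intrinsics, pixels), "world_to_cam" (4x4, takes a point from world to camera coordinates); the wrist camera has in their place "T_tool_cam" (4x4, takes a point from camera to tool coordinates, whose origin is the TCP and whose axes are the flange's). Camera axes: x right, y up, looking along -z (the intrinsics and any distortion apply to the point x, -y, -z); pixel columns grow to the right and rows downward; lengths in m; the calibration is good to about 2 mm. A picture is of the moment at which its call begins: read the wrist's pose just before it. camera_model takes no time and is no camera call.
- r.sign_off(): hands the job in, once; it reports no verdict.
Trained networks look in the newest picture that a camera, given by its name, has taken for a name from the list of things; names that differ only in an ending like _2 or _b are one class to them, and where a whole thing is asked for, a point or a joint stands for the part that bears it (a point fixed in the world has none). Each returns a list of dicts, best first, with "conf" (0 to 1); they miss things now and then, are a little off and sometimes report something else, mostly with a low value. They report only what shows in the picture. A call takes as long as a camera call. They do not tell look-alikes from the thing itself.
- r.masks_of(camera, name): "mask" (384x512 bool, what is visible of it) and "location" ([column, row] in pixels, amid what is visible of it).
The state is a dict: "time": time; "qpos": joint angles; "joint_vel": joint speeds; "joint_torque": joint torques, N m; "position": TCP position; "tcp_rot": TCP orientation; "ft_force": force on the tool from outside, world axes, zero at the start; "moment": the same for the moment, N m; "gripper_width": finger opening in m.
Only numpy, scipy, OpenCV 4.12 (cv2) and the standard library are available. Lean on these libraries where they do the work, as an engineer would, in place of code of your own. Each camera call takes 0.05 s, during which the arm holds its last target.

## Working session

There is one attempt and no reset: what is moved stays moved. The work goes in short steps, Python scripts to look and compute and a shell command to move; the robot and the scene stay as the last step left them, time stands still between calls to the robot, and variables do not carry over. Pictures are saved under pics/ and viewed, and the job is handed in when it is done.

```bash
ls -la; mkdir -p pics
python3 - <<'E'
from rig import r
import cv2,numpy as np
print(r.state())
for n in ["scene","side","wrist"]:
    im,d=r.get_image(n); cv2.imwrite(f"pics/{n}0.png",im); np.save(f"pics/{n}0.npy",d)
    print(n,r.camera_model(n), (d>0).mean())
E
```

```text
total 12
drwxr-xr-x  3 agent agent 4096 Dec  7 14:19 .
drwxr-xr-x 23 root  root  4096 Dec  7 14:19 ..
drwxr-xr-x  2 agent agent 4096 Dec  7 14:19 pics
{'time': 0.0, 'qpos': array([-1.40431551e+00,  2.63560514e-01, -4.89309214e-02,  1.25939110e+00,
       -1.94723791e-05,  1.41551005e+00]), 'joint_vel': array([ 0.00126043, -0.00041385,  0.0021175 , -0.00117064, -0.00091931,
        0.00105489]), 'joint_torque': array([ 3.76397307e-03, -6.37608576e+01,  3.84571052e+01,  1.33370372e-02,
        1.69016903e-04, -1.64720131e-06]), 'position': array([ 0.16597963, -0.49779099,  0.23080781]), 'tcp_rot': array([ 9.87085987e-01,  1.60190387e-01, -1.27759142e-05, -5.43040296e-04]), 'ft_force': array([ 0.34332842, -0.33807762, -0.06452845]), 'moment': array([-0.04498305,  0.00947219,  0.01556026]), 'gripper_width': 0.08528989916726835}
scene {'mtx': array([[369.94166427,   0.        , 256.43391438],
       [  0.        , 369.94166427, 187.07696736],
       [  0.        ,   0.        ,   1.        ]]), 'world_to_cam': array([[ 0.7219689 ,  0.69181126,  0.01257289, -0.44402091],
       [-0.5206951
[... 478 characters left out ...]
-0.32164085],
       [-0.45694127,  0.53468339,  0.71085747, -0.73746813],
       [ 0.        ,  0.        ,  0.        ,  1.        ]])} 0.9961191813151041
wrist {'mtx': array([[265.65784516,   0.        , 257.6360387 ],
       [  0.        , 265.65784516, 187.39352215],
       [  0.        ,   0.        ,   1.        ]]), 'T_tool_cam': array([[ 2.37684455e-06,  9.51425237e-01,  3.07879876e-01,
         7.93378890e-02],
       [ 9.99999955e-01,  9.03731016e-05, -2.86995354e-04,
         1.87714581e-04],
       [-3.00878682e-04,  3.07879862e-01, -9.51425194e-01,
        -1.41425346e-01],
       [ 0.00000000e+00,  0.00000000e+00,  0.00000000e+00,
         1.00000000e+00]])} 0.9959259033203125
```

View pics/scene0.png

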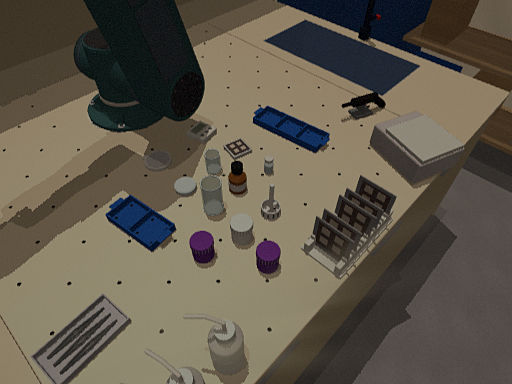

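View pics/side0.png

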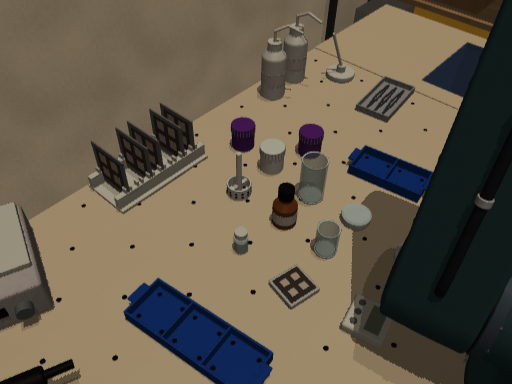

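View pics/wrist0.png

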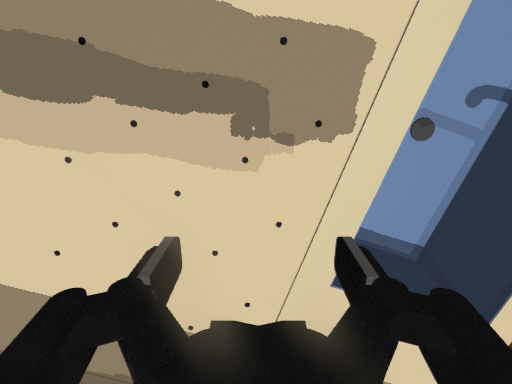

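The scene view shows carrier2 at (140,221), carrier3 at (290,128), the small beaker at (212,160) and the tall beaker at (211,195). The bottle is at (238,178), the dipper at (271,205) and the white jar at (241,229). Purple look-alikes stand at (202,246) and (267,256). The Petri dish is at (185,186), the vial at (268,165) and the mask at (237,148).

```bash
cat > h.py <<'E'
import numpy as np,cv2
from scipy.optimize import minimize
from rig import r
CM={n:r.camera_model(n) for n in("scene","side")}
def proj(cam,P):
    P=np.atleast_2d(P); m=CM[cam]; c=P@m["world_to_cam"][:3,:3].T+m["world_to_cam"][:3,3]
    q=np.c_[c[:,0],-c[:,1],-c[:,2]]@m["mtx"].T
    return q[:,:2]/q[:,2:]
def ray_z(cam,uv,z):
    m=CM[cam];R=m["world_to_cam"][:3,:3];t=m["world_to_cam"][:3,3]
    K=m["mtx"];d=np.array([(uv[0]-K[0,2])/K[0,0],-(uv[1]-K[1,2])/K[1,1],-1])
    o=-R.T@t;d=R.T@d
    return o+d*(z-o[2])/d[2]
def cloud(cam,dep):
    m=CM[cam];R=m["world_to_cam"][:3,:3];t=m["world_to_cam"][:3,3];K=m["mtx"]
    v,u=np.mgrid[:dep.shape[0],:dep.shape[1]]
    c=np.stack([(u-K[0,2])/K[0,0]*dep,-(v-K[1,2])/K[1,1]*dep,-dep],-1)
    return (c-t)@R
PROF={"tall_beaker":[(0,27),(100,27)],"small_beaker":[(0,22),(62,22)],"dipper":[(0,26),(28,26),(28,6),(110,6)],
"bottle":[(0,25),(50,25),(63,13),(70,13),(70,16),(95,16)],"jar":[(0,26.5),(42,26.5),(42,28),(62,28)],
"petri":[(0,31),(19,31)],"vial":[(0,14),(53,14)]}
a=np.linspace(0,2*np.pi,40,endpoint=False);C=np.c_[np.cos(a),np.sin(a)]
def sil(cam,name,x,y,z0=0):
    im=np.zeros((384,512),np.uint8);p=PROF[name]
    for (z1,r1),(z2,r2) in zip(p[:-1],p[1:]):
        pts=np.r_[np.c_[C*r1/1e3+[x,y],np.full(40,z1/1e3+z0)],np.c_[C*r2/1e3+[x,y],np.full(40,z2/1e3+z0)]]
        h=cv2.convexHull((proj(cam,pts)*16).astype(np.int32)); cv2.fillConvexPoly(im,h,1,shift=4)
    return im>0
def iou(a,b): return (a&b).sum()/max(1,(a|b).sum())
E
python3 - <<'E'
from h import *
im={};dep={};cl={}
for n in CM: im[n],dep[n]=r.get_image(n); cl[n]=cloud(n,dep[n])
for name in ["tall_beaker","small_beaker","dipper","bottle","jar","petri","vial","mask","carrier3","carrier2"]:
    for n in CM:
        for k,q in enumerate(r.masks_of(n,name)[:4]):
            if q["conf"]<.2: continue
            m=q["mask"]; P=cl[n][m&(dep[n]>0)]
            s=f"{name} {n} c{q['conf']:.2f} px{np.round(q['location'])} med{P.mean(0).round(3)} z95 {np.percentile(P[:,2],97):.3f}"
            if name in PROF:
                x0=ray_z(n,q["location"],PROF[name][-1][0]/2e3)[:2]
                f=lambda v:-iou(sil(n,name,v[0]/1e3,v[1]/1e3),m)
                o=minimize(f,x0*1e3,method="Nelder-Mead",options=dict(initial_simplex=x0*1e3+np.array([[0,0],[15,0],[0,15]]),xatol=.2))
                s+=f" fit {o.x.round(1)} iou {-o.fun:.2f}"
            print(s)
            np.save(f"pics/m_{name}_{n}_{k}.npy",m)
E
```

```text
tall_beaker scene c0.71 px[210. 195.] med[ 0.558 -0.107  0.062] z95 0.101 fit [ 551.5 -100.9] iou 0.94
tall_beaker side c0.68 px[313. 175.] med[ 0.547 -0.095  0.061] z95 0.101 fit [ 551.5 -102.7] iou 0.96
small_beaker scene c0.57 px[209. 158.] med[ 0.448 -0.009  0.038] z95 0.063 fit [442.1  -3.9] iou 0.91
small_beaker side c0.86 px[329. 243.] med[ 0.439 -0.001  0.037] z95 0.064 fit [441.   -5.3] iou 0.97
small_beaker side c0.37 px[241. 183.] med[ 0.667 -0.002  0.033] z95 0.107 fit [667.8  -3.4] iou 0.68
dipper scene c0.59 px[272. 210.] med[ 0.674 -0.009  0.027] z95 0.098 fit [673.  -7.] iou 0.88
dipper side c0.65 px[240. 184.] med[ 0.667 -0.002  0.033] z95 0.107 fit [670.7  -7.9] iou 0.90
bottle scene c0.63 px[235. 179.] med[ 0.557 -0.016  0.052] z95 0.096 fit [546.3  -6.4] iou 0.91
bottle side c0.62 px[283. 210.] med[0.54  0.002 0.052] z95 0.095 fit [546.8  -7.8] iou 0.94
jar scene c0.92 px[239. 228.] med[ 0.68  -0.122  0.048] z95 0.063 fit [ 673.1 -114.7] iou 0.90
jar scene c0.69 px[269. 257.] med[ 0.778 -0.134  0.049] z95 0.064 fit [ 772.2 -127.4] iou 0.91
jar scene c0.68 px[202. 
[... 1185 characters left out ...]
z95 0.026
carrier3 side c0.69 px[239. 185.] med[ 0.668 -0.005  0.031] z95 0.107
carrier3 side c0.67 px[389. 173.] med[ 0.46  -0.268  0.011] z95 0.025
carrier3 side c0.46 px[284. 209.] med[0.542 0.001 0.051] z95 0.095
carrier2 scene c0.89 px[140. 218.] med[ 0.458 -0.27   0.011] z95 0.026
carrier2 scene c0.74 px[291. 131.] med[0.491 0.289 0.012] z95 0.026
carrier2 scene c0.59 px[272. 208.] med[ 0.673 -0.01   0.028] z95 0.097
carrier2 side c0.72 px[194. 338.] med[0.488 0.288 0.01 ] z95 0.026
carrier2 side c0.69 px[239. 185.] med[ 0.668 -0.005  0.031] z95 0.107
carrier2 side c0.67 px[389. 173.] med[ 0.46  -0.268  0.011] z95 0.025
carrier2 side c0.46 px[284. 209.] med[0.542 0.001 0.051] z95 0.095
```

Run:
```python
from h import *
im={};cl={};A=[]
for n in CM: im[n],d=r.get_image(n); cl[n]=cloud(n,d)
for nm,c,L in (("carrier3",(.49,.289),244),("carrier2",(.459,-.269),164)):
    for n in CM:
        hsv=cv2.cvtColor(im[n],cv2.COLOR_BGR2HSV); blue=(hsv[...,0]>95)&(hsv[...,0]<130)&(hsv[...,1]>120)
        P=cl[n]; k=blue&(np.hypot(P[...,0]-c[0],P[...,1]-c[1])<.17)&(P[...,2]<.035)
        Q=P[k]; top=Q[Q[:,2]>.021]
        # fit rect incl lugs: model = silhouette of tray top outline; use minAreaRect
        rr=cv2.minAreaRect((top[:,:2]*1e3).astype(np.float32)); rf=cv2.minAreaRect((Q[:,:2]*1e3).astype(np.float32))
        fl=Q[(Q[:,2]>.002)&(Q[:,2]<.008)]
        print(nm,n,"top",np.round(rr[0],1),np.round(rr[1],1),round(rr[2],1),"all",np.round(rf[0],1),np.round(rf[1],1),round(rf[2],1),"ztop",np.percentile(top[:,2],[50,95]).round(4),"floor",np.median(fl[:,2]).round(4), np.linalg.norm(rr[0]))
n="scene";i=im[n]
cv2.imwrite("pics/crop1.png",cv2.resize(i[130:280,130:310],None,fx=4,fy=4,interpolation=cv2.INTER_CUBIC))
```

```text
carrier3 scene top [489.1 288.1] [268.4  90. ] 6.5 all [489.1 288.1] [268.3  90.3] 7.2 ztop [0.0238 0.0266] floor 0.0047 567.6380629901361
carrier3 side top [487.6 289.9] [269.9  85.5] 6.9 all [487.6 289.9] [269.9  85.5] 6.9 ztop [0.0244 0.0265] floor 0.0048 567.2592613197479
carrier2 scene top [ 459.5 -269.8] [191.   84.7] 7.8 all [ 455. -267.] [199.6  94.3] 6.2 ztop [0.0239 0.0264] floor 0.0045 532.8538719458461
carrier2 side top [ 461.9 -267.1] [181.7  90.2] 7.8 all [ 461.9 -267. ] [181.7  90.4] 7.6 ztop [0.0238 0.0263] floor 0.0047 533.5848451383649
```

View pics/crop1.png

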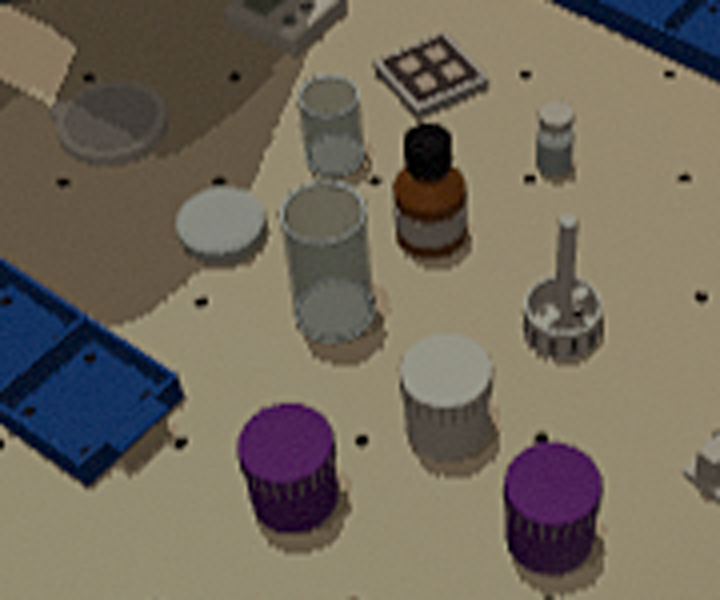

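Candidates for the jar are white at (241,229) and purple at (202,246) and (267,256). The white one fits, and the crop confirms it. Both carriers are told apart by their length and compartment count. The next step is a planner that turns a target into tool-axis shifts.

```bash
cat > plan.py <<'E'
import sys,numpy as np
from scipy.spatial.transform import Rotation as R
from rig import r
# args: x y z (mm) yaw(deg)
x,y,z,yaw=map(float,sys.argv[1:5]); s=r.state()
R0=R.from_quat(s["tcp_rot"]); c,n=np.cos(np.radians(yaw)),np.sin(np.radians(yaw))
Rt=R.from_matrix(np.array([[c,n,0],[n,-c,0],[0,0,-1]]))
d=R0.inv().apply(np.array([x,y,z])-s["position"]*1e3)
print("t",s["time"],"trans",d.round(1),"twist",(R0.inv()*Rt).as_rotvec(degrees=True).round(1),"q",s["qpos"].round(2),"F",s["ft_force"].round(1),"w",round(s["gripper_width"]*1e3,1))
E
python3 plan.py 672 -7.5 200 120;python3 plan.py 672 -7.5 200 187
```

```text
t 1.35 trans [ 635.1 -305.4   31.3] twist [   0.    -0.  -101.6] q [-1.4   0.26 -0.05  1.26  0.    1.42] F [ 0.2 -0.3  0.5] w 84.9
t 1.35 trans [ 635.1 -305.4   31.3] twist [   0.     0.  -168.6] q [-1.4   0.26 -0.05  1.26  0.    1.42] F [ 0.2 -0.3  0.5] w 84.9
```

```bash
python3 -m creep '{"twist":[[0,0,-10],[0,0,-20],[0,0,-30],[0,0,-40],[0,0,-50],[0,0,-60],[0,0,-70],[0,0,-80],[0,0,-90],[0,0,-100]],"translation":[[40,-20,3],[100,-48,6],[160,-77,9],[220,-106,12],[280,-135,15],[340,-163,18],[400,-192,21],[460,-221,24],[520,-250,27],[580,-279,30]],"jaw":[85,85,85,85,85,85,85,85,85,85]}' 40; python3 plan.py 672 -7.5 200 187
```

```text
time: 2.6
position: [0.6029, -0.074, 0.203]
tcp_rot: [0.509, 0.861, 0.0, 0.0]
ft_force: [0.4, -0.7, 0.5]
gripper_width: 0.0849
t 2.6 trans [25.  92.6  3. ] twist [  0.    0.  -68.2] q [-0.26  0.41  0.11  1.26 -0.    0.81] F [ 0.4 -0.7  0.5] w 84.9
```

```bash
python3 -m creep '{"twist":[[0,0,-10],[0,0,-20],[0,0,-30],[0,0,-40],[0,0,-50],[0,0,-60],[0,0,-68.2],[0,0,-68.2],[0,0,-68.2]],"translation":[[5,20,0],[10,40,0],[15,60,0],[20,80,1],[25,92.6,2],[25,92.6,3],[25,92.6,3],[25,92.6,3],[25,92.6,3]],"jaw":[85,85,85,85,85,85,85,85,85]}'; python3 plan.py 672 -7.5 66 187
python3 - <<'E'
from h import *
i,d=r.get_image("wrist");cv2.imwrite("pics/w1.png",i)
E
```

```text
time: 3.72
position: [0.6711, -0.0097, 0.1999]
tcp_rot: [-0.056, 0.998, 0.0, -0.0]
ft_force: [0.4, 0.5, -0.3]
gripper_width: 0.0851
t 3.725 trans [ -1.2   2.1 133.9] twist [ 0.  -0.  -0.6] q [-0.14  0.53  0.3   1.34  0.   -0.25] F [ 0.4  0.5 -0.3] w 85.1
```

View pics/w1.png

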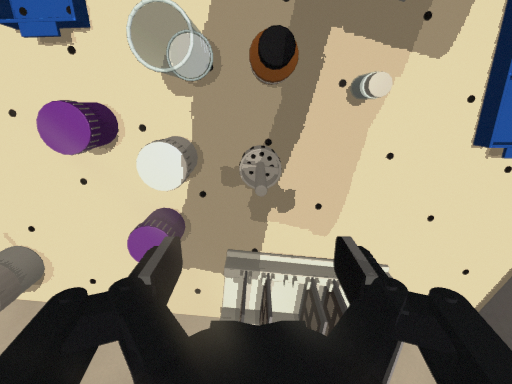

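The wrist view shows the dipper cup at (260,165) with its stem top near (262,190), level with the jaw midline. I'll check this against the estimate.

```bash
cat >> h.py <<'E'
from scipy.spatial.transform import Rotation as Rn
def wproj(P):
    s=r.state();m=r.camera_model("wrist");T=m["T_tool_cam"]
    p=Rn.from_quat(s["tcp_rot"]).inv().apply(np.atleast_2d(P)-s["position"])
    c=(p-T[:3,3])@T[:3,:3]; q=np.c_[c[:,0],-c[:,1],-c[:,2]]@m["mtx"].T
    return q[:,:2]/q[:,2:]
E
python3 - <<'E'
from h import *
print(wproj([[.672,-.0075,.110],[.672,-.0075,0.028],[.5465,-.007,.095],[.672,-.115,.062]]).round(1))
E
python3 -m creep '{"twist":[[0,0,-0.6],[0,0,-0.6],[0,0,-0.6],[0,0,-0.6],[0,0,-0.6],[0,0,-0.6]],"translation":[[-1,2,25],[-1,2,55],[-1,2,85],[-1,2,110],[-1,2,125],[-1,2,134]],"jaw":[85,85,85,85,85,85]}'
python3 - <<'E'
from h import *
for n in("wrist","side"):
    i,d=r.get_image(n);cv2.imwrite(f"pics/{n}2.png",i)
E
```

```text
[[260.  192.3]
 [259.5 170.5]
 [278.   44.5]
 [160.7 167.3]]
time: 4.53
position: [0.6719, -0.0076, 0.0655]
tcp_rot: [-0.063, 0.998, 0.0, -0.0]
ft_force: [1.0, -0.6, -0.1]
gripper_width: 0.0847
```

View pics/wrist2.png

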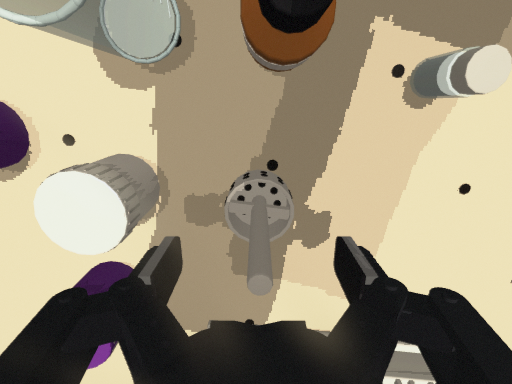

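View pics/side2.png

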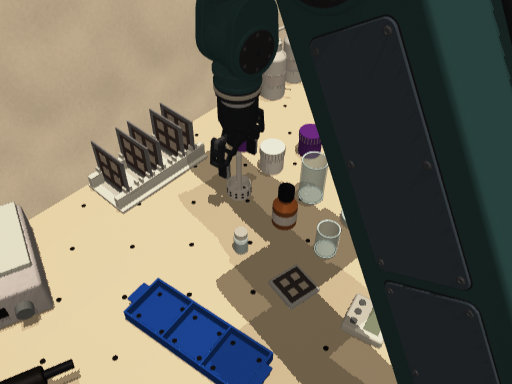

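The stem at (258,285) sits between the fingers, and the projections agree to about 2 px. I'll close the jaws.

```bash
python3 -m creep '{"twist":[[0,0,0],[0,0,0],[0,0,0],[0,0,0],[0,0,0],[0,0,0],[0,0,0],[0,0,0]],"translation":[[0,0,0],[0,0,0],[0,0,0],[0,0,0],[0,0,0],[0,0,0],[0,0,0],[0,0,0]],"jaw":[60,30,10,4,4,4,4,4]}' 40; python3 plan.py 568 298.5 200 187
```

```text
time: 5.62
position: [0.6719, -0.0075, 0.066]
tcp_rot: [-0.063, 0.998, 0.0, 0.0]
ft_force: [-0.0, 0.8, 2.8]
gripper_width: 0.011
t 5.625 trans [  64.5  316.7 -134. ] twist [0.  0.  0.2] q [-0.13  0.59  0.04  1.02  0.   -0.26] F [-0.   0.8  2.8] w 11.0
```

```bash
python3 -m creep '{"twist":[[0,0,0],[0,0,0],[0,0,0],[0,0,0],[0,0,0],[0,0,0],[0,0,0],[0,0,0],[0,0,0],[0,0,0]],"translation":[[0,0,-10],[0,0,-35],[0,0,-65],[0,0,-95],[4,20,-120],[11,55,-130],[19,95,-134],[27,135,-134],[36,175,-134],[44,215,-134]],"jaw":[4,4,4,4,4,4,4,4,4,4]}' && python3 -m creep '{"twist":[[0,0,0],[0,0,0],[0,0,0],[0,0,0],[0,0,0],[0,0,0]],"translation":[[8,40,0],[15,72,0],[19,92,0],[20.5,101.7,0],[20.5,101.7,0],[20.5,101.7,0]],"jaw":[4,4,4,4,4,4]}'; python3 plan.py 568 298.5 72 187
python3 - <<'E'
from h import *
i,d=r.get_image("wrist");cv2.imwrite("pics/w3.png",i)
t=np.radians(7);e=np.array([np.cos(t),np.sin(t)]);f=np.array([-e[1],e[0]]);c=np.array([.4885,.289])
print(wproj([np.r_[c+e*a+f*b,.025] for a,b in((.122,.042),(.122,-.042),(.04,.042),(.04,-.042))]).round())
E
```

```text
time: 6.88
position: [0.6004, 0.2014, 0.2006]
tcp_rot: [-0.063, 0.998, 0.0, 0.0]
ft_force: [0.3, 0.1, -1.4]
gripper_width: 0.0112
time: 7.62
position: [0.5683, 0.2977, 0.1999]
tcp_rot: [-0.063, 0.998, -0.0, -0.0]
ft_force: [-0.1, 0.6, -0.1]
gripper_width: 0.0111
t 7.625 trans [  0.2   0.9 127.9] twist [-0.  -0.   0.2] q [ 0.36  0.48  0.2   1.3  -0.    0.23] F [-0.1  0.6 -0.1] w 11.1
[[292. 201.]
 [226. 201.]
 [295. 136.]
 [223. 136.]]
```

View pics/w3.png

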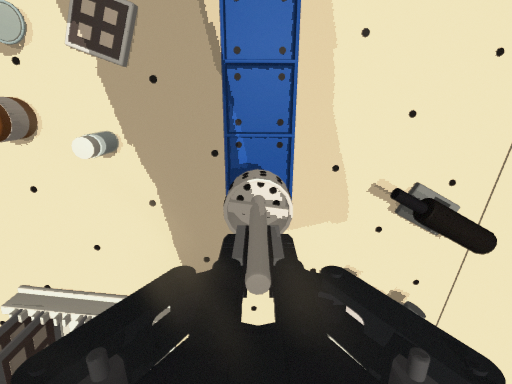

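The tray partition at row 134 and the walls at columns 223–296 match the projection (136, 223–295). I'll lower the dipper.

```bash
python3 -m creep '{"twist":[[0,0,0],[0,0,0],[0,0,0],[0,0,0],[0,0,0],[0,0,0],[0,0,0],[0,0,0],[0,0,0]],"translation":[[0,1,15],[0,1,40],[0,1,65],[0,1,90],[0,1,110],[0,1,121],[0,1,126],[0,1,128],[0,1,128]],"jaw":[4,4,4,4,4,4,4,4,4]}'; python3 plan.py 568 298.5 72 187
```

```text
time: 8.8
position: [0.568, 0.2996, 0.0724]
tcp_rot: [-0.063, 0.998, 0.0, 0.0]
ft_force: [0.1, 0.1, -1.4]
gripper_width: 0.0107
t 8.8 trans [ 0.2 -1.1  0.4] twist [0.  0.  0.2] q [ 0.36  0.54 -0.04  0.99  0.    0.23] F [ 0.1  0.1 -1.4] w 10.7
```

```bash
python3 -m creep '{"twist":[[0,0,0],[0,0,0],[0,0,0],[0,0,0],[0,0,0],[0,0,0],[0,0,0]],"translation":[[0,0,1],[0,0,1],[0,0,1],[0,0,1],[0,0,1],[0,0,1],[0,0,1]],"jaw":[4,4,14,22,40,60,60]}'; python3 plan.py 546.5 -7 200 187
```

```text
time: 9.68
position: [0.5678, 0.2995, 0.0709]
tcp_rot: [-0.063, 0.998, -0.0, 0.0]
ft_force: [0.1, -0.7, 0.0]
gripper_width: 0.0601
t 9.675 trans [  59.8 -301.3 -129.1] twist [-0.   0.   0.2] q [ 0.36  0.54 -0.04  0.99 -0.    0.23] F [ 0.1 -0.7  0. ] w 60.1
```

```bash
python3 -m creep '{"twist":[[0,0,0],[0,0,0],[0,0,0],[0,0,0],[0,0,0],[0,0,0],[0,0,0],[0,0,0],[0,0,0],[0,0,0]],"translation":[[0,0,-30],[0,0,-75],[2,-10,-110],[12,-60,-129],[23,-115,-129],[34,-170,-129],[45,-225,-129],[54,-270,-129],[58,-292,-129],[59.8,-301.3,-129]],"jaw":[60,60,60,70,80,85,85,85,85,85]}'; python3 plan.py 546.5 -7 63 187
python3 - <<'E'
from h import *
i,d=r.get_image("wrist");cv2.imwrite("pics/w4.png",i)
print(wproj([[.5465,-.007,.095]]))
i,d=r.get_image("side");cv2.imwrite("pics/s4.png",i)
m=r.masks_of("side","dipper");print([(q["conf"],q["location"]) for q in m]); print(proj("side",[[.568,.2985,.115],[.568,.2985,.0]]))
E
```

```text
time: 10.92
position: [0.5464, -0.008, 0.2]
tcp_rot: [-0.062, 0.998, -0.0, 0.0]
ft_force: [0.3, 0.2, -0.1]
gripper_width: 0.0849
t 10.925 trans [ -0.2   1.  137. ] twist [-0.   0.   0.2] q [-0.16  0.31 -0.06  1.2   0.   -0.29] F [ 0.3  0.2 -0.1] w 84.9
[[259.04067573 186.39300221]]
[(0.69, [158.0, 304.6]), (0.63, [201.5, 342.9])]
[[151.50873471 273.97094805]
 [160.62343027 313.34334356]]
```

View pics/w4.png

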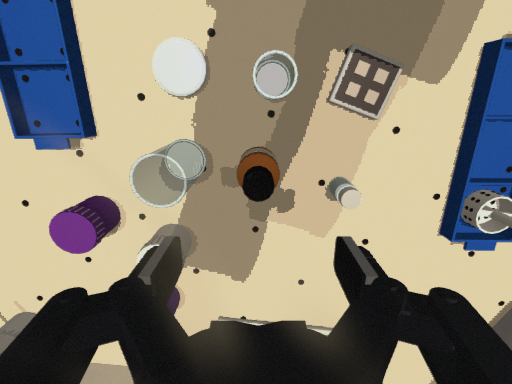

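View pics/s4.png

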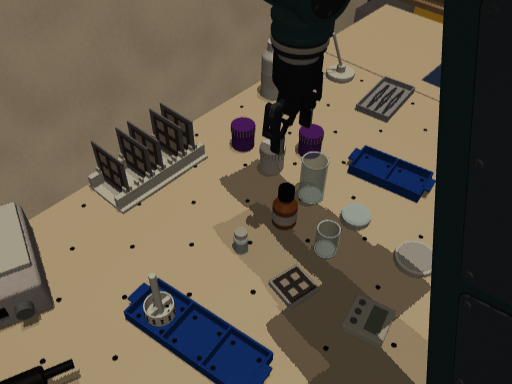

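The dipper stands upright in its compartment at side (158,305). The bottle cap is at wrist (258,183), against a prediction of (259,186). I'll descend with a narrower opening to clear the tall beaker.

```bash
python3 -m creep '{"twist":[[0,0,0],[0,0,0],[0,0,0],[0,0,0],[0,0,0],[0,0,0],[0,0,0],[0,0,0]],"translation":[[0,1,10],[0,1,35],[0,1,65],[0,1,95],[0,1,115],[0,1,130],[0,1,137],[0,1,137]],"jaw":[60,56,56,56,56,56,56,56]}' && python3 -m creep '{"twist":[[0,0,0],[0,0,0],[0,0,0],[0,0,0],[0,0,0],[0,0,0]],"translation":[[0,0,0],[0,0,0],[0,0,0],[0,0,0],[0,0,0],[0,0,0]],"jaw":[40,25,20,20,20,20]}' 50; python3 plan.py 488.5 289 200 187
```

```text
time: 12.08
position: [0.5461, -0.0055, 0.0626]
tcp_rot: [-0.063, 0.998, 0.0, -0.0]
ft_force: [0.5, -0.1, 1.5]
gripper_width: 0.0562
time: 12.82
position: [0.5468, -0.0061, 0.0636]
tcp_rot: [-0.063, 0.998, -0.0, 0.001]
ft_force: [-0.5, -0.9, 6.8]
gripper_width: 0.0305
t 12.825 trans [  20.5  300.  -136.6] twist [-0.   0.1  0.2] q [-0.16  0.4  -0.32  0.85  0.   -0.29] F [-0.5 -0.9  6.8] w 30.5
```

```bash
python3 -m creep '{"twist":[[0,0,0],[0,0,0],[0,0,0],[0,0,0],[0,0,0],[0,0,0],[0,0,0],[0,0,0],[0,0,0],[0,0,0]],"translation":[[0,0,-10],[0,0,-35],[0,0,-65],[0,0,-95],[1,20,-120],[4,55,-132],[7,95,-137],[9,135,-137],[12,175,-137],[15,215,-137]],"jaw":[20,20,20,20,20,20,20,20,20,20]}' && python3 -m creep '{"twist":[[0,0,0],[0,0,0],[0,0,0],[0,0,0],[0,0,0]],"translation":[[2,40,0],[4,65,0],[5,80,0],[5.5,85,0],[5.5,85,0]],"jaw":[20,20,20,20,20]}'; python3 plan.py 488.5 289 69 187
```

```text
time: 14.08
position: [0.5037, 0.2067, 0.2005]
tcp_rot: [-0.063, 0.998, 0.0, 0.0]
ft_force: [1.0, 0.1, -2.4]
gripper_width: 0.0308
time: 14.7
position: [0.4883, 0.2887, 0.2]
tcp_rot: [-0.063, 0.998, -0.0, -0.0]
ft_force: [0.3, -0.2, -2.4]
gripper_width: 0.0309
t 14.7 trans [ -0.3   0.3 131. ] twist [-0.  -0.   0.2] q [ 0.39  0.35 -0.01  1.21 -0.    0.26] F [ 0.3 -0.2 -2.4] w 30.9
```

Run:
```python
from h import *
i,d=r.get_image("wrist");cv2.imwrite("pics/w5.png",i)
```

```text
(no output)
```

View pics/w5.png

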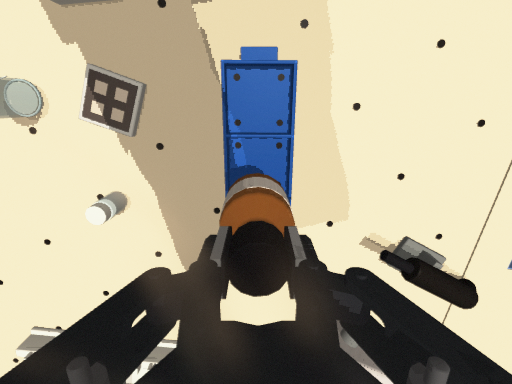

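The bottle is held upright and centred over the middle compartment. I'll lower and release it.

```bash
python3 -m creep '{"twist":[[0,0,0],[0,0,0],[0,0,0],[0,0,0],[0,0,0],[0,0,0],[0,0,0],[0,0,0],[0,0,0],[0,0,0]],"translation":[[0,0,15],[0,0,40],[0,0,65],[0,0,90],[0,0,112],[0,0,124],[0,0,128],[0,0,130],[0,0,131],[0,0,131.5]],"jaw":[20,20,20,20,20,20,20,20,20,20]}' && python3 -m creep '{"twist":[[0,0,0],[0,0,0],[0,0,0],[0,0,0],[0,0,0]],"translation":[[0,0,0],[0,0,0],[0,0,0],[0,0,0],[0,0,0]],"jaw":[32,36,45,60,60]}'; python3 plan.py 551.5 -102 200 187
```

```text
time: 16.0
position: [0.4884, 0.2892, 0.0688]
tcp_rot: [-0.063, 0.998, 0.0, 0.0]
ft_force: [0.4, -0.3, -2.1]
gripper_width: 0.031
time: 16.62
position: [0.4882, 0.2891, 0.0685]
tcp_rot: [-0.063, 0.998, 0.0, 0.0]
ft_force: [0.5, 0.0, -0.9]
gripper_width: 0.0598
t 16.625 trans [ -13.5 -395.9 -131.5] twist [0.  0.  0.2] q [ 0.39  0.43 -0.25  0.89 -0.    0.26] F [ 0.5  0.  -0.9] w 59.8
```

```bash
python3 -m creep '{"twist":[[0,0,0],[0,0,0],[0,0,0],[0,0,0],[0,0,0],[0,0,0],[0,0,0],[0,0,0],[0,0,0],[0,0,0]],"translation":[[0,0,-30],[0,0,-75],[0,-20,-110],[-2,-70,-131],[-4,-125,-131],[-6,-180,-131],[-8,-240,-131],[-10,-300,-131],[-12,-355,-131],[-13,-385,-131]],"jaw":[60,60,60,70,80,85,85,85,85,85]}' && python3 -m creep '{"twist":[[0,0,0],[0,0,0],[0,0,0]],"translation":[[-0.5,-11,0],[-0.5,-11,0],[-0.5,-11,0]],"jaw":[85,85,85]}'; python3 plan.py 551.5 -102 63 187
python3 - <<'E'
from h import *
i,d=r.get_image("wrist");cv2.imwrite("pics/w6.png",i)
print(wproj([[.5515,-.102,.1]]))
E
```

```text
time: 17.88
position: [0.5497, -0.0938, 0.1994]
tcp_rot: [-0.062, 0.998, -0.0, 0.0]
ft_force: [0.4, -0.1, -0.0]
gripper_width: 0.085
time: 18.25
position: [0.5513, -0.1009, 0.1995]
tcp_rot: [-0.064, 0.998, 0.0, -0.0]
ft_force: [0.5, 0.0, 0.4]
gripper_width: 0.0852
t 18.25 trans [-1.000e-01 -1.100e+00  1.365e+02] twist [ 0.  -0.   0.3] q [-0.33  0.33 -0.03  1.21  0.   -0.45] F [0.5 0.  0.4] w 85.2
[[256.64578206 187.89176461]]
```

View pics/w6.png

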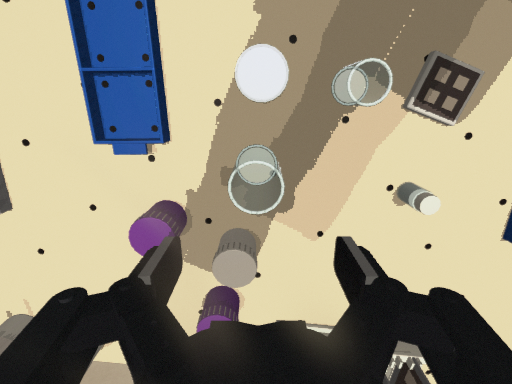

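The rim centre at (256,187) matches the prediction of (257,188).

```bash
python3 -m creep '{"twist":[[0,0,0],[0,0,0],[0,0,0],[0,0,0],[0,0,0],[0,0,0],[0,0,0],[0,0,0]],"translation":[[0,-1,12],[0,-1,35],[0,-1,65],[0,-1,95],[0,-1,115],[0,-1,130],[0,-1,136.5],[0,-1,136.5]],"jaw":[85,85,85,85,85,85,85,85]}' && python3 -m creep '{"twist":[[0,0,0],[0,0,0],[0,0,0],[0,0,0],[0,0,0],[0,0,0]],"translation":[[0,0,0],[0,0,0],[0,0,0],[0,0,0],[0,0,0],[0,0,0]],"jaw":[65,55,48,45,45,45]}' 40; python3 plan.py 409 279.5 200 187
```

```text
time: 19.3
position: [0.5516, -0.103, 0.0629]
tcp_rot: [-0.063, 0.998, 0.0, -0.0]
ft_force: [0.3, 0.5, 0.5]
gripper_width: 0.0848
time: 20.05
position: [0.552, -0.1031, 0.0637]
tcp_rot: [-0.063, 0.998, -0.0, 0.001]
ft_force: [-0.3, 2.1, 6.0]
gripper_width: 0.0527
t 20.05 trans [  93.4  397.5 -136.6] twist [-0.   0.1  0.2] q [-0.33  0.43 -0.28  0.87  0.   -0.46] F [-0.3  2.1  6. ] w 52.7
```

```bash
python3 -m creep '{"twist":[[0,0,0],[0,0,0],[0,0,0],[0,0,0],[0,0,0],[0,0,0],[0,0,0],[0,0,0],[0,0,0],[0,0,0]],"translation":[[0,0,-10],[0,0,-35],[0,0,-65],[0,0,-95],[2,10,-122],[9,40,-136],[19,80,-137],[28,120,-137],[38,160,-137],[47,200,-137]],"jaw":[45,45,45,45,45,45,45,45,45,45]}' && python3 -m creep '{"twist":[[0,0,0],[0,0,0],[0,0,0],[0,0,0],[0,0,0],[0,0,0],[0,0,0],[0,0,0]],"translation":[[9.5,40,0],[19,80,0],[28,120,0],[38,160,0],[43,184,0],[46,195,0],[46.4,197.5,0],[46.4,197.5,0]],"jaw":[45,45,45,45,45,45,45,45]}'; python3 plan.py 409 279.5 69 187
python3 - <<'E'
from h import *
i,d=r.get_image("wrist");cv2.imwrite("pics/w7.png",i)
i,d=r.get_image("side");cv2.imwrite("pics/s7.png",i)
E
```

```text
time: 21.3
position: [0.4791, 0.0905, 0.2007]
tcp_rot: [-0.063, 0.998, -0.0, 0.0]
ft_force: [0.8, -0.2, -0.7]
gripper_width: 0.0527
time: 22.3
position: [0.4091, 0.279, 0.2001]
tcp_rot: [-0.063, 0.998, -0.0, 0.0]
ft_force: [-1.1, -1.0, -1.5]
gripper_width: 0.0528
t 22.3 trans [1.000e-01 6.000e-01 1.311e+02] twist [-0.   0.   0.2] q [ 0.43  0.22 -0.19  1.16 -0.    0.31] F [-1.1 -1.  -1.5] w 52.8
```

View pics/w7.png

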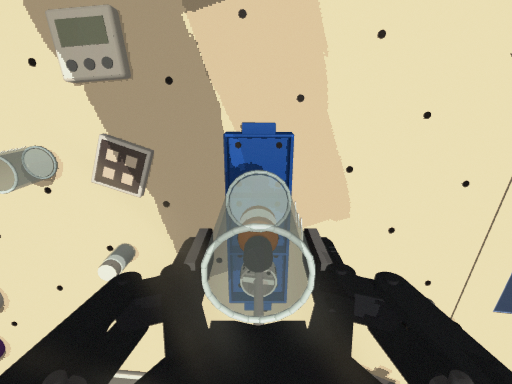

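View pics/s7.png

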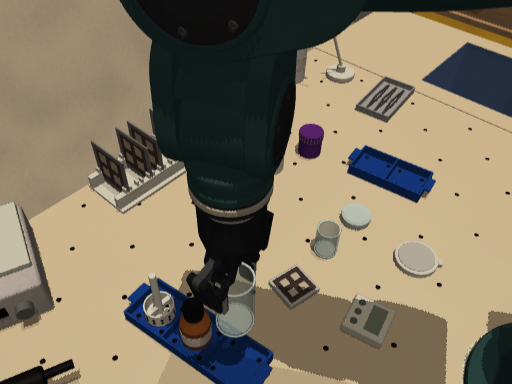

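The tall beaker is upright in the gripper over the free compartment, and the bottle and dipper stand properly. I'll lower it.

```bash
python3 -m creep '{"twist":[[0,0,0],[0,0,0],[0,0,0],[0,0,0],[0,0,0],[0,0,0],[0,0,0],[0,0,0],[0,0,0],[0,0,0]],"translation":[[0,0,15],[0,0,40],[0,0,65],[0,0,90],[0,0,112],[0,0,124],[0,0,128],[0,0,130],[0,0,131],[0,0,131.5]],"jaw":[45,45,45,45,45,45,45,45,45,45]}' && python3 -m creep '{"twist":[[0,0,0],[0,0,0],[0,0,0],[0,0,0],[0,0,0]],"translation":[[0,0,0],[0,0,0],[0,0,0],[0,0,0],[0,0,0]],"jaw":[54,58,65,80,80]}'; python3 plan.py 441.5 -4.5 200 187
```

```text
time: 23.65
position: [0.409, 0.2796, 0.0688]
tcp_rot: [-0.063, 0.998, 0.0, 0.0]
ft_force: [-0.2, 0.9, -1.3]
gripper_width: 0.0526
time: 24.28
position: [0.4089, 0.2795, 0.0685]
tcp_rot: [-0.063, 0.998, -0.0, 0.0]
ft_force: [0.1, 0.0, -0.3]
gripper_width: 0.0802
t 24.275 trans [   3.4 -285.8 -131.5] twist [-0.   0.   0.2] q [ 0.43  0.32 -0.43  0.81 -0.    0.31] F [ 0.1  0.  -0.3] w 80.2
```

```bash
python3 -m creep '{"twist":[[0,0,0],[0,0,0],[0,0,0],[0,0,0],[0,0,0],[0,0,0],[0,0,0],[0,0,0],[0,0,0],[0,0,0]],"translation":[[0,0,-30],[0,0,-75],[0,-20,-110],[1,-60,-131],[1,-115,-131],[2,-170,-131],[3,-225,-131],[3,-265,-131],[3.4,-283,-131],[3.4,-286,-131]],"jaw":[80,80,80,80,80,80,80,80,80,80]}' && python3 plan.py 441.5 -4.5 33 187
python3 - <<'E'
from h import *
i,d=r.get_image("wrist");cv2.imwrite("pics/w8.png",i)
print(wproj([[.4415,-.0045,.062]]))
i,d=r.get_image("scene");cv2.imwrite("pics/c8.png",i)
E
```

```text
time: 25.52
position: [0.4415, -0.0055, 0.1994]
tcp_rot: [-0.062, 0.998, 0.0, -0.0]
ft_force: [0.2, 0.2, -0.5]
gripper_width: 0.0803
t 25.525 trans [-1.000e-01  1.000e+00  1.664e+02] twist [ 0.  -0.   0.1] q [-0.2   0.13 -0.31  1.13  0.   -0.32] F [ 0.2  0.2 -0.5] w 80.3
[[258.31944096 177.24948307]]
```

View pics/w8.png

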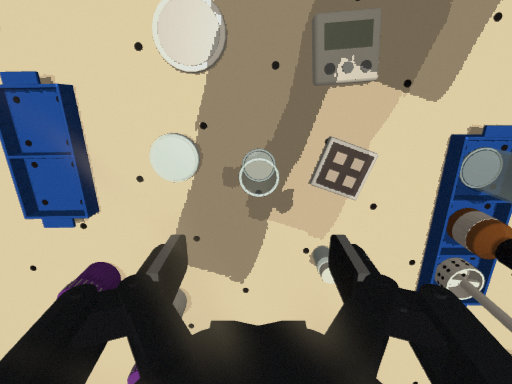

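View pics/c8.png

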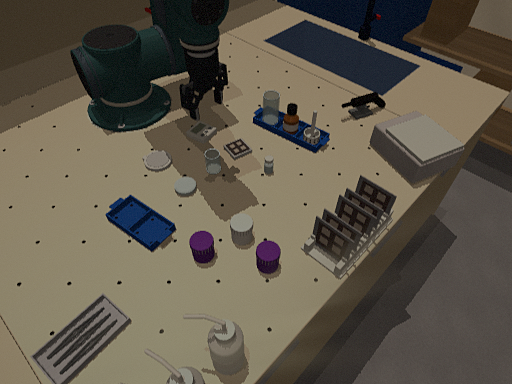

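The small beaker's rim is at (259,176), which matches. All three developing things stand in the long carrier. I'll descend.

```bash
python3 -m creep '{"twist":[[0,0,0],[0,0,0],[0,0,0],[0,0,0],[0,0,0],[0,0,0],[0,0,0],[0,0,0]],"translation":[[0,1,15],[0,1,45],[0,1,80],[0,1,115],[0,1,142],[0,1,158],[0,1,166],[0,1,166.4]],"jaw":[70,70,70,70,70,70,70,70]}' && python3 -m creep '{"twist":[[0,0,0],[0,0,0],[0,0,0],[0,0,0],[0,0,0],[0,0,0]],"translation":[[0,0,0],[0,0,0],[0,0,0],[0,0,0],[0,0,0],[0,0,0]],"jaw":[55,47,40,35,35,35]}' 30; python3 plan.py 421 -273.5 150 187
```

```text
time: 26.62
position: [0.4413, -0.0031, 0.033]
tcp_rot: [-0.064, 0.998, 0.0, -0.0]
ft_force: [0.1, -0.7, -0.3]
gripper_width: 0.0702
time: 27.38
position: [0.4417, -0.0037, 0.0336]
tcp_rot: [-0.063, 0.998, -0.0, 0.0]
ft_force: [-1.1, 1.0, 5.8]
gripper_width: 0.0422
t 27.375 trans [  54.4 -265.1 -116.5] twist [-0.   0.1  0.2] q [-0.19  0.29 -0.62  0.67  0.   -0.32] F [-1.1  1.   5.8] w 42.2
```

```bash
python3 -m creep '{"twist":[[0,0,0],[0,0,0],[0,0,0],[0,0,0],[0,0,0],[0,0,0],[0,0,0],[0,0,0],[0,0,0],[0,0,0]],"translation":[[0,0,-10],[0,0,-35],[0,0,-65],[1,-5,-95],[6,-30,-115],[14,-70,-117],[22,-110,-117],[31,-150,-117],[39,-190,-117],[47,-230,-117]],"jaw":[35,35,35,35,35,35,35,35,35,35]}' && python3 -m creep '{"twist":[[0,0,0],[0,0,0],[0,0,0],[0,0,0],[0,0,0]],"translation":[[5,-24,0],[7,-33,0],[7.4,-35,0],[7.4,-35,0],[7.4,-35,0]],"jaw":[35,35,35,35,35]}'; python3 plan.py 421 -273.5 39 187
python3 - <<'E'
from h import *
i,d=r.get_image("wrist");cv2.imwrite("pics/w9.png",i)
t=np.radians(7.5);e=np.array([np.cos(t),np.sin(t)]);f=np.array([-e[1],e[0]]);c=np.array([.4605,-.2685])
print(wproj([np.r_[c+e*a+f*b,.025] for a,b in((.082,.042),(.082,-.042),(0,.042),(0,-.042),(-.082,.042),(-.082,-.042))]).round())
E
```

```text
time: 28.62
position: [0.4234, -0.2391, 0.1508]
tcp_rot: [-0.063, 0.998, -0.0, 0.0]
ft_force: [-0.7, 0.3, 0.0]
gripper_width: 0.0423
time: 29.25
position: [0.4209, -0.2726, 0.1502]
tcp_rot: [-0.064, 0.998, 0.0, 0.0]
ft_force: [0.7, -1.2, -0.3]
gripper_width: 0.0426
t 29.25 trans [ -0.   -0.9 111.2] twist [0.  0.  0.3] q [-0.74  0.26 -0.27  1.03  0.   -0.86] F [ 0.7 -1.2 -0.3] w 42.6
[[293. 279.]
 [222. 279.]
 [296. 215.]
 [219. 216.]
 [299. 140.]
 [215. 140.]]
```

View pics/w9.png

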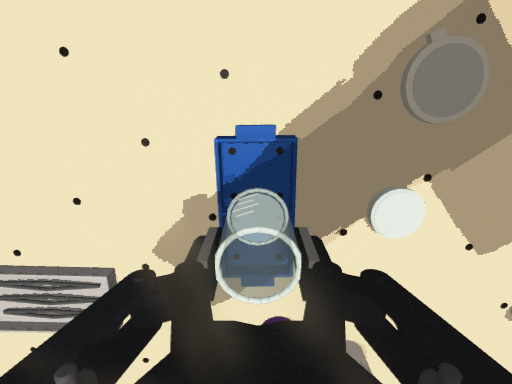

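The carrier's near wall (row 138, columns 215–297) agrees with the projection (140, 215–299). I'll lower the small beaker.

```bash
python3 -m creep '{"twist":[[0,0,0],[0,0,0],[0,0,0],[0,0,0],[0,0,0],[0,0,0],[0,0,0],[0,0,0],[0,0,0]],"translation":[[0,-1,15],[0,-1,40],[0,-1,65],[0,-1,88],[0,-1,102],[0,-1,108],[0,-1,110],[0,-1,111],[0,-1,111.5]],"jaw":[35,35,35,35,35,35,35,35,35]}' && python3 -m creep '{"twist":[[0,0,0],[0,0,0],[0,0,0],[0,0,0],[0,0,0]],"translation":[[0,0,0],[0,0,0],[0,0,0],[0,0,0],[0,0,0]],"jaw":[44,48,55,65,65]}'; python3 plan.py 672 -115 200 187
```

```text
time: 30.42
position: [0.4211, -0.2746, 0.0389]
tcp_rot: [-0.063, 0.998, -0.0, 0.0]
ft_force: [-0.2, -1.1, 0.3]
gripper_width: 0.0429
time: 31.05
position: [0.4209, -0.2744, 0.0386]
tcp_rot: [-0.063, 0.998, 0.0, 0.0]
ft_force: [-0.2, -0.2, 0.0]
gripper_width: 0.0654
t 31.05 trans [-269.1  126.5 -161.4] twist [0.  0.  0.2] q [-0.74  0.37 -0.46  0.74  0.   -0.87] F [-0.2 -0.2  0. ] w 65.4
```

```bash
python3 -m creep '{"twist":[[0,0,0],[0,0,0],[0,0,0],[0,0,0],[0,0,0],[0,0,0],[0,0,0],[0,0,0],[0,0,0],[0,0,0]],"translation":[[0,0,-30],[0,0,-75],[-10,5,-120],[-50,23,-150],[-95,45,-161],[-145,68,-161],[-195,92,-161],[-235,110,-161],[-260,122,-161],[-269,126.5,-161]],"jaw":[65,65,65,75,80,85,85,85,85,85]}' && python3 -m creep '{"twist":[[0,0,0]],"translation":[[0,0,0]],"jaw":[85]}'; python3 plan.py 672 -115 33 187
python3 - <<'E'
from h import *
i,d=r.get_image("wrist");cv2.imwrite("pics/w10.png",i)
print(wproj([[.672,-.115,.062]]))
E
```

```text
time: 32.3
position: [0.6727, -0.1141, 0.1989]
tcp_rot: [-0.064, 0.998, 0.0, -0.0]
ft_force: [-0.4, -0.3, -0.2]
gripper_width: 0.0847
time: 32.42
position: [0.6717, -0.115, 0.1993]
tcp_rot: [-0.063, 0.998, 0.0, -0.0]
ft_force: [-0.5, -0.2, 0.4]
gripper_width: 0.0851
t 32.425 trans [ -0.4  -0.  166.3] twist [ 0.  -0.   0.3] q [-0.29  0.55  0.33  1.35 -0.   -0.42] F [-0.5 -0.2  0.4] w 85.1
[[258.15988393 177.85453005]]
```

View pics/w10.png

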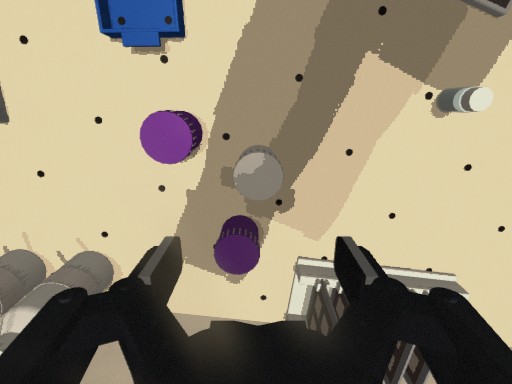

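The white jar lid is at (258,174), against a prediction of (258,178), so I'll shift about 2 mm toward the robot. First I'll check the rack's clearance from the gripper body.

```bash
python3 - <<'E'
from h import *
d=np.load("pics/side0.npy");P=cloud("side",d).reshape(-1,3)
k=(P[:,2]>.05)&(P[:,0]>.69)&(P[:,0]<.95)&(P[:,1]>-.1)&(P[:,1]<.3);Q=P[k]
print(Q.min(0),Q.max(0))
for y in np.arange(-.1,.3,.04):
    q=Q[(Q[:,1]>=y)&(Q[:,1]<y+.04)]
    if len(q):print(round(y,2),q.min(0).round(3),q.max(0).round(3))
E
python3 plan.py 670 -115.2 33 187
```

```text
[ 0.6908027  -0.09999948  0.05001516] [0.91243224 0.17770667 0.11627646]
-0.1 [ 0.691 -0.1    0.052] [ 0.776 -0.097  0.064]
-0.02 [ 0.805 -0.012  0.05 ] [0.912 0.02  0.116]
0.02 [0.806 0.02  0.05 ] [0.912 0.047 0.116]
0.06 [0.807 0.078 0.05 ] [0.911 0.087 0.116]
0.1 [0.806 0.107 0.05 ] [0.912 0.137 0.116]
0.14 [0.806 0.168 0.05 ] [0.912 0.178 0.116]
t 32.475 trans [  1.2   0.4 166.5] twist [-0.  -0.   0.2] q [-0.29  0.55  0.33  1.35 -0.   -0.42] F [-0.3 -1.   0.1] w 84.8
```

```bash
python3 -m creep '{"twist":[[0,0,0],[0,0,0],[0,0,0],[0,0,0],[0,0,0],[0,0,0],[0,0,0],[0,0,0]],"translation":[[1,0.4,15],[1,0.4,45],[1,0.4,80],[1,0.4,115],[1,0.4,142],[1,0.4,158],[1,0.4,166],[1,0.4,166.4]],"jaw":[80,80,80,80,80,80,80,80]}' && python3 -m creep '{"twist":[[0,0,0],[0,0,0],[0,0,0],[0,0,0],[0,0,0],[0,0,0]],"translation":[[0,0,0],[0,0,0],[0,0,0],[0,0,0],[0,0,0],[0,0,0]],"jaw":[65,56,48,45,45,45]}' 40; python3 plan.py 500 -263.3 150 187
```

```text
time: 33.48
position: [0.6708, -0.115, 0.0335]
tcp_rot: [-0.063, 0.998, -0.0, 0.0]
ft_force: [-0.9, 0.4, 0.9]
gripper_width: 0.0801
time: 34.22
position: [0.6713, -0.1149, 0.0342]
tcp_rot: [-0.063, 0.998, -0.0, 0.001]
ft_force: [-1.4, -0.4, 7.1]
gripper_width: 0.0548
t 34.225 trans [ 188.4 -125.7 -116. ] twist [-0.   0.1  0.2] q [-0.29  0.63  0.02  0.96 -0.   -0.42] F [-1.4 -0.4  7.1] w 54.8
```

```bash
python3 -m creep '{"twist":[[0,0,0],[0,0,0],[0,0,0],[0,0,0],[0,0,0],[0,0,0],[0,0,0],[0,0,0],[0,0,0],[0,0,0]],"translation":[[0,0,-10],[0,0,-35],[0,0,-65],[0,0,-95],[8,-5,-114],[32,-22,-116.5],[64,-43,-116.5],[96,-64,-116.5],[128,-85,-116.5],[158,-105,-116.5]],"jaw":[45,45,45,45,45,45,45,45,45,45]}' && python3 -m creep '{"twist":[[0,0,0],[0,0,0],[0,0,0],[0,0,0],[0,0,0]],"translation":[[18,-12,0],[28,-19,0],[30.5,-20.7,0],[30.5,-20.7,0],[30.5,-20.7,0]],"jaw":[45,45,45,45,45]}'; python3 plan.py 500 -263.3 39 187
python3 - <<'E'
from h import *
i,d=r.get_image("wrist");cv2.imwrite("pics/w11.png",i)
i,d=r.get_image("side");cv2.imwrite("pics/s11.png",i)
E
```

```text
time: 35.48
position: [0.5257, -0.2396, 0.1498]
tcp_rot: [-0.063, 0.998, 0.0, -0.0]
ft_force: [-0.3, 0.1, -0.7]
gripper_width: 0.0549
time: 36.1
position: [0.5002, -0.2627, 0.1495]
tcp_rot: [-0.064, 0.998, 0.0, 0.0]
ft_force: [-0.2, 0.4, -1.0]
gripper_width: 0.0551
t 36.1 trans [  0.2  -0.6 110.5] twist [0.  0.  0.3] q [-0.63  0.37 -0.12  1.08  0.   -0.76] F [-0.2  0.4 -1. ] w 55.1
```

View pics/w11.png

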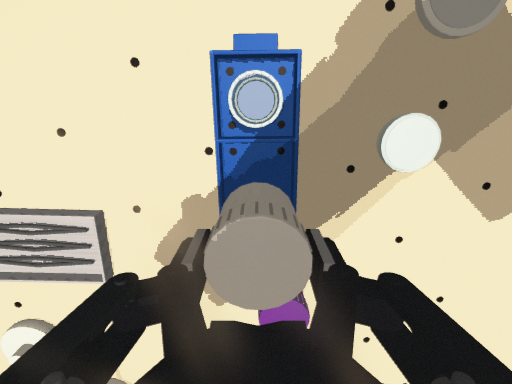

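View pics/s11.png

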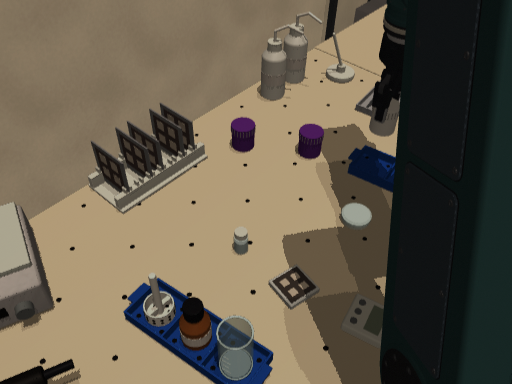

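The small beaker is centred in its compartment, and the jar is over the free one. I'll lower and release it.

```bash
python3 -m creep '{"twist":[[0,0,0],[0,0,0],[0,0,0],[0,0,0],[0,0,0],[0,0,0],[0,0,0],[0,0,0],[0,0,0]],"translation":[[0,-0.5,15],[0,-0.5,40],[0,-0.5,65],[0,-0.5,88],[0,-0.5,102],[0,-0.5,107],[0,-0.5,109],[0,-0.5,110],[0,-0.5,111]],"jaw":[45,45,45,45,45,45,45,45,45]}' && python3 -m creep '{"twist":[[0,0,0],[0,0,0],[0,0,0],[0,0,0],[0,0,0]],"translation":[[0,0,0],[0,0,0],[0,0,0],[0,0,0],[0,0,0]],"jaw":[56,60,66,78,78]}' && python3 -m creep '{"twist":[[0,0,0],[0,0,0],[0,0,0],[0,0,0],[0,0,0],[0,0,0],[0,0,0],[0,0,0],[0,0,0],[0,0,0]],"translation":[[0,0,-20],[0,0,-60],[0,0,-110],[0,0,-160],[0,0,-180],[0,0,-180],[0,0,-180],[0,0,-180],[0,0,-180],[0,0,-180]],"jaw":[78,78,78,78,78,78,78,78,78,78]}'
python3 - <<'E'
from h import *
for n in("wrist","scene","side"):
    i,d=r.get_image(n);cv2.imwrite(f"pics/{n}12.png",i)
    if n=="wrist":continue
    cl=cloud(n,d)
    for nm in list(PROF):
        for q in r.masks_of(n,nm)[:3]:
            if q["conf"]<.3: continue
            m=q["mask"];best=None
            z0=0 if nm in("petri","vial") else .005
            x0=ray_z(n,q["location"],z0+PROF[nm][-1][0]/2e3)[:2]*1e3
            o=minimize(lambda v:-iou(sil(n,nm,v[0]/1e3,v[1]/1e3,z0),m),x0,method="Nelder-Mead",options=dict(initial_simplex=x0+np.array([[0,0],[15,0],[0,15]]),xatol=.2))
            s=""
            for cn,c,t in(("c3",(488.5,289),7),("c2",(460.5,-268.5),7.5)):
                v=o.x-c
                if np.hypot(*v)<130:
                    t=np.radians(t);s=cn+str(np.round([v@[np.cos(t),np.sin(t)],v@[-np.sin(t),np.cos(t)]],1))
            print(nm,n,q["conf"],o.x.round(1),round(-o.fun,2),s,"ztop",np.percentile(cl[m][:,2],97).round(3))
E
```

```text
time: 37.33
position: [0.5, -0.2639, 0.0391]
tcp_rot: [-0.063, 0.998, -0.0, 0.0]
ft_force: [-3.2, 0.9, 14.9]
gripper_width: 0.0544
time: 37.95
position: [0.4997, -0.2637, 0.0386]
tcp_rot: [-0.063, 0.998, 0.0, -0.0]
ft_force: [-0.5, -0.8, 0.4]
gripper_width: 0.078
time: 39.2
position: [0.4996, -0.2636, 0.2183]
tcp_rot: [-0.063, 0.998, 0.0, -0.0]
ft_force: [0.8, -0.6, 0.7]
gripper_width: 0.078
tall_beaker scene 0.93 [407.  280.9] 0.93 c3[-81.9   1.9] ztop 0.106
small_beaker scene 0.95 [ 422.1 -274.8] 0.76 c2[-38.9  -1.2] ztop 0.069
dipper scene 0.65 [567. 301.] 0.81 c3[79.4  2.4] ztop 0.111
bottle scene 0.71 [489.2 289. ] 0.86 c3[ 0.7 -0.1] ztop 0.101
jar scene 0.94 [ 502.8 -265.4] 0.87 c2[42.4 -2.5] ztop 0.069
jar scene 0.69 [ 773.7 -130.2] 0.9  ztop 0.064
jar scene 0.68 [ 645.1 -216.6] 0.9  ztop 0.063
petri scene 0.82 [ 439.7 -112.6] 0.78  ztop 0.021
vial scene 0.51 [563.4 103.7] 0.63  ztop 0.054
tall_beaker side 0.89 [408.  280.4] 0.98 c3[-81.    1.2] ztop 0.107
dipper side 0.69 [567.4 300. ] 0.89 c3[79.7  1.3] ztop 0.114
bottle side 0.86 [489.8 288.9] 0.89 c3[ 1.3 -0.3] ztop 0.101
jar side 0.88 [ 767.7 -122. ] 0.87  ztop 0.064
jar side 0.78 [ 501.2 -263.1] 0.86 c2[41.1  0.1] ztop 0.068
jar side 0.63 [ 638.5 -209.2] 0.87  ztop 0.063
petri side 0.93 [ 443.  -110.2] 0.81  ztop 0.021
vial side 0.86 [563.7 103.5] 0.8  ztop 0.054
```

View pics/wrist12.png

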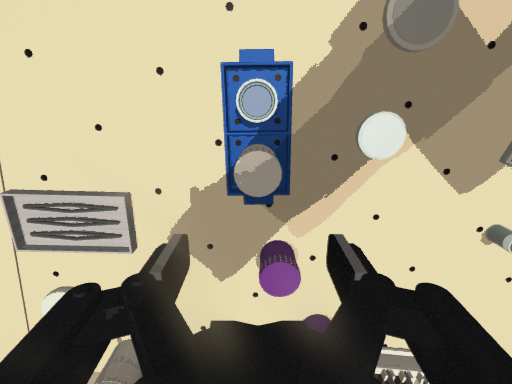

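View pics/scene12.png

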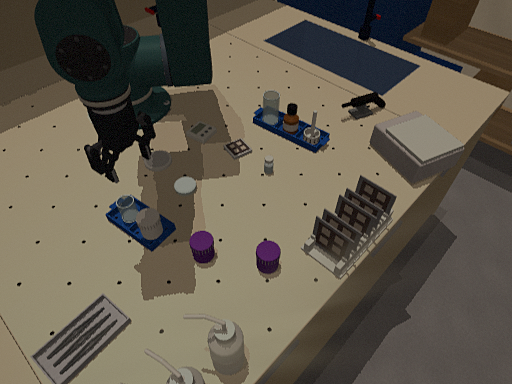

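All five stand centred and upright, in the wrist view at small beaker (257,100) and jar (258,170), and in the scene view at carrier3 (290,125). The gripper is clear, so I'll sign off.

```bash
python3 -c "
from rig import r
print(r.sign_off())"
```

```text
the job is handed in; nothing more can be done
None
```

Both kits are made up and the job is handed in, after about 40 s of the 120 s allowed. The sign-off gives no verdict.

- **Developing kit, long carrier:** the tall beaker, bottle and dipping basket are in compartments −80, 0 and +80.
- **Cleaning kit, short carrier:** the small beaker and white jar are in compartments −40 and +40.

**Last checks:** the camera fits put every thing within about 3 mm of its compartment centre, against the 20 mm allowed. Their tops are 4–7 mm higher than they stand on the bench, so they rest on the 5 mm floor, except that the scene view read the dipper's thin stem about 4 mm lower. All look upright, and the gripper is open and clear.

**Left alone:** the Petri dish and vial fits moved no more than about 5 mm, which is within fit noise. I judged the mask case only by eye, and it looks unmoved. I did not touch the purple jars.

**Weak or disagreeing checks:**
- **Small beaker:** the side camera did not detect it in its carrier, because the view was blocked or the network missed it. Its place rests on the scene camera fit (overlap only 0.76) and the wrist picture.
- **Jar:** the force on the tool reached 15 N as the jar touched the floor, which is harmless against the limits. Before the grasp its wrist view was about 4 pixels off the prediction, so I shifted the grasp by about 2 mm.

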